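# Lay the stone carver's chisels into the kit tray in order of use

### The arm

A 6-joint arm with a two-finger parallel gripper is mounted at the origin on the work surface. World frame = base frame: x ahead of the robot, y to its left, z up, the work surface at z = 0. Lengths are in mm, angles in rad, forces in N, time in s.
With the tool pointing down it reaches from about 400 to 925 mm from the base axis. Payload 12.5 kg.
Tool frame: the origin (TCP) lies midway between the tips of the shut fingers; the grasp point (between the pads) lies 19 mm behind it; z points along the fingers, y is the line along which they close (so a half turn about z gives the same grasp; the last joint's range is limited). The gripper opens to 95 mm and grips with 3 to 60 N. Pads are 20 mm wide; open, the fingers measure 119 mm over their backs; the gripper's body (75 mm by 180 mm) begins 59 mm behind the grasp point.
Start: joints at [-1.386, 0.491, 1.559, -0, 1.092, -0.106], TCP at [179.222, -598.773, 188.261] pointing down, gripper open.
Joint ranges: [-3.1, 3.1], [-0.84, 2.19], [0.05, 2.79], [-1.13, 4.28], [0.06, 2.93], [-2.69, 2.69]. Speed limits (rad/s): [2.22, 2.22, 2.79, 3.14, 3.14, 3.14].

### API

Orientations are given as [roll, pitch, yaw] about the fixed x, y, z axes, in that order (R = Rz(yaw) Ry(pitch) Rx(roll)).
In Python, from cell import state, read_camera, camera_info, env gives the robot as it stands.
- The arm moves only by the tool move_arm, never from a script. Its argument "commands" is a list of rows, each a list of 3 entries, a list of its own where there are three numbers: the shift along the world's x, y, z in cm, then the turn, a rotation vector about the world's x, y, z in degrees, then the opening, from 0 (shut) to 1 (fully open). A call has 1 to 10 rows; each row shifts and turns the commanded pose from where the row before left it; what a row does not reach is not made up. A row lasts 1/10 s, in which the tool goes at most 50 mm and 8.59 degrees, less where a joint would pass 70% of its speed; a pose out of reach is approached as far as the arm can. A call with a gripper value outside its range is refused whole. The fingers move at their own pace and stop on an object; the grip force is fixed at half the most. Time passes only in rows, so rows that do not move let the fingers close. It gives the time, the measured TCP pose, the force, the opening and the grip force at its end, in the units of the state.
- state(): the state, without advancing time (a new reading comes with each control period).
- read_camera(name): name is "side" or "top" or "wrist"; returns the picture (480x640x3 uint8, blue, green, red); there is no depth.
- camera_info(name): a dict with "K" (3x3 intrinsics, pixels), "cam_to_world" (4x4, takes a point from camera to world coordinates). Camera axes: x right, y down, z forward; pixel columns grow to the right and rows downward; lengths in mm; the calibration is good to about 2 mm. A picture is of the moment at which its call begins: read the wrist's pose just before it. camera_info takes no time and is no camera call; for the wrist camera it gives the pose at the moment of the call.
- env.job_done(): hands the job in; it is judged then, once.
The state is a dict: "t": time; "joints": joint angles; "qvel": joint speeds; "tau": joint torques, N m; "eef_pos": TCP position; "tcp_rot": TCP orientation; "ft_force": force on the tool from outside, world axes, zero at the start; "moment": the same for the moment, N m; "opening": opening from 0.0 (shut) to 1.0 (fully open); "grip_force": force on a finger pad.
Only numpy, scipy, OpenCV 4.12 (cv2) and the standard library are available. Lean on these libraries where they do the work, as an engineer would, in place of code of your own. Each camera call takes 0.05 s, during which the arm holds its last target. There are 200 camera calls.

### The job

In the tray the pointed chisel lies in one end lane and the rasp in the other; fill the two empty lanes between them in order of use: the toothed claw chisel beside the pointed one, the flat chisel of the same width beside the rasp. Set each down gently, lying flat and straight along the middle of its lane (either end first), and leave the point, the rasp and the extra-broad bolster chisel where they lie.

Things in the scene. Friction and masses are not known exactly. Their poses are not given: they have to be found in the camera images.
- tray: Fixed wooden tray, 272 (x) x 292 (y) mm, z up, origin at underside centre. Floor top 6 above the table, rim and rib tops 18. Four lanes run along x, centre lines at y -105, -35, 35, 105, 64 clear. Ribs (6 thick) part them only in the 51 nearest each end; the middle 170 is open floor, free for fingers. Point and rasp lie in the end lanes, either way about; lanes -35 and 35 are empty.
- claw_center (a point): Claw chisel on the table: dark 18 x 18 mm square shaft, 215 long, bright 40 wide, 8 thick blade with three teeth 8 wide, 8 apart. 0.3 to 0.5 kg. Point: mid-thickness (9 above underside), near the balance point, good to grip across the shaft. x along the shaft to the teeth (+105; struck end -110; bare shaft from -110 to +30), z up.
- flat_center (a point): Flat chisel lying on the table: same shaft, sizes and axes as the claw chisel, but its bright 40 mm wide blade has a straight unbroken edge (at x = +105 mm). 0.33 to 0.53 kg. The point is at the same place, 9 mm above the underside, close to the balance point.
- point_center (a point): Pointed chisel lying along an end lane of the tray: same 18 mm square shaft, tapering to a point at x = +105 mm. The point is in the middle of the shaft's thickness. To be left alone; it shows which end of the tray comes first.
- rasp_center (a point): Rasp lying along the other end lane: light wooden handle 26 mm wide (x -110 to +5 mm) and a dark 22 mm wide toothed blade (to +105 mm). The point is in its middle, 9 mm above its underside. To be left alone.
- bolster_center (a point): Bolster, a bystander lying on the table between the two chisels: like the flat chisel but with a 75 mm wide blade. The point is in the middle of the shaft's thickness. To be left alone.
There are look-alikes about, which are no part of the job. Leave any green look-alike of the part that bears flat_center alone.

How it is judged (in metres and radians):
At the end, for the whole second after the job is handed in: Claw beside the point, flat beside the rasp, in the two middle lanes: centres within 20 mm of the lane line and 30 mm of its middle, along it within 12 degrees, 8 to 20 mm above the table, at rest; point, rasp and bolster within 30 mm of their starts (x of claw_center in the frame of tray between -0.03 and 0.03 m and z of claw_center in the frame of tray between 0.008 and 0.02 m and angle between the x axis of each of claw_center, flat_center and the x axis of tray, either way round below 0.21 rad and linear speed of each of claw, flat below 0.02 m/s and x of flat_center in the frame of tray between -0.03 and 0.03 m and z of flat_center in the frame of tray between 0.008 and 0.02 m and ((y of point_center in the frame of tray above 0 m and y of claw_center in the frame of tray between 0.015 and 0.055 m and y of flat_center in the frame of tray between -0.055 and -0.015 m) or (y of point_center in the frame of tray below 0 m and y of claw_center in the frame of tray between -0.055 and -0.015 m and y of flat_center in the frame of tray between 0.015 and 0.055 m)) and distance of each of point_center, rasp_center, bolster_center from where it was at the start of the episode below 0.03 m); the robot touches nothing.
It fails at once if the claw chisel is let go in the air, its centre more than 70 mm above the table top (contact force between the fingers and claw below 0.01 N and height (world z) of claw_center above 0.07 m).
It fails at once if the flat chisel is let go in the air, its centre more than 70 mm above the table top (contact force between the fingers and flat below 0.01 N and height (world z) of flat_center above 0.07 m).
It also fails if it takes over 58 s, if anything falls off the work surface, if the arm or the gripper's body presses on something with over 40 N, if the wrist force passes 120 N, or if a joint passes its speed limit or range.

## Working session

There is one attempt and no reset: what is moved stays moved. The work goes in short steps, Python scripts to look and compute and a tool call to move; the robot and the scene stay as the last step left them, time stands still between calls to the robot, and variables do not carry over. Pictures are saved under pics/ and viewed, at most 10 in all, crops included, and the job is handed in when it is done.

Besides the shell and the picture viewer there is one more tool, called after "Emit:" in YAML: its name, and indented under it one key for each argument. move_arm: Moves the arm, as the interface text tells. Its arguments: {"type":"object","properties":{"commands":{"type":"array"}},"required":["commands"]}

```bash
mkdir -p pics; cat > h.py <<'E'
import numpy as np, cv2
from cell import state, read_camera, camera_info, env
def ray(name,u,v,z,info=None):
    i=info or camera_info(name); K=np.array(i["K"]);T=np.array(i["cam_to_world"])
    d=T[:3,:3]@np.linalg.solve(K,[u,v,1]); o=T[:3,3]
    return o+d*(z-o[2])/d[2]
E
python3 - <<'E'
from h import *
a=read_camera("top"); cv2.imwrite("pics/top0.png",a)
b=read_camera("side"); cv2.imwrite("pics/side0.png",b)
print(state()); print(camera_info("top"))
E
```

```text
{'t': 0.1, 'joints': array([-1.38558613e+00,  4.91484488e-01,  1.55940940e+00, -2.34057647e-05,
        1.09171020e+00, -1.05563760e-01]), 'qvel': array([-0.00220255,  0.00012007, -0.00088584, -0.00010712, -0.00081016,
        0.00167035]), 'tau': array([ 2.50363060e-03, -6.13624549e+01, -2.58605897e+01,  6.94141374e-02,
        4.70198644e-02, -5.06965682e-05]), 'eef_pos': array([ 179.17381537, -598.50026467,  187.72219821]), 'tcp_rot': array([-3.14058466e+00, -8.59282736e-05,  2.90784712e-01]), 'ft_force': array([-0.16241697, -0.26247977,  0.82600569]), 'moment': array([ 0.02514059, -0.01778302, -0.02501416]), 'grip_force': 0.0, 'opening': 0.9993371223301077}
{'K': array([[622.9951108 ,   0.        , 319.11598251],
       [  0.        , 622.9951108 , 228.24579013],
       [  0.        ,   0.        ,   1.        ]]), 'cam_to_world': array([[-4.42232425e-03, -9.98429029e-01,  5.58562236e-02,
         3.00457492e+02],
       [-9.99951201e-01,  4.90869035e-03,  8.57327018e-03,
         1.26224993e+01],
       [-8.83398272e-03, -5.58155840e-02, -9.98402014e-01,
         1.59484114e+03],
       [ 0.00000000e+00,  0.00000000e+00,  0.00000000e+00,
         1.00000000e+00]])}
```

View pics/top0.png

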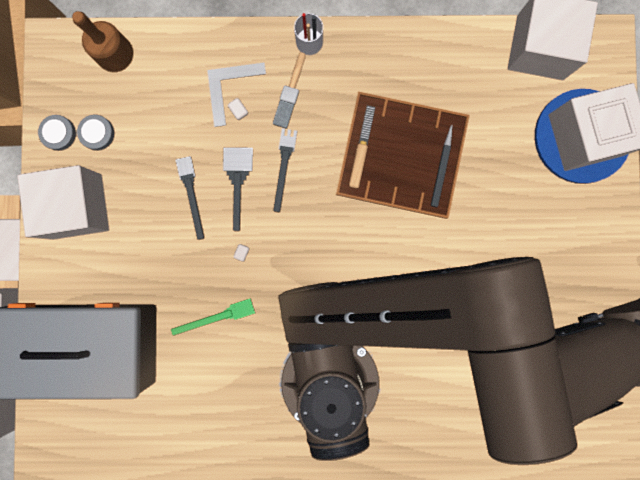

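The picture doesn't match the calibration: it should put the base near (320,350), but the arm's base is off to the right. I'll check the side view and the projection of the TCP.

View pics/side0.png

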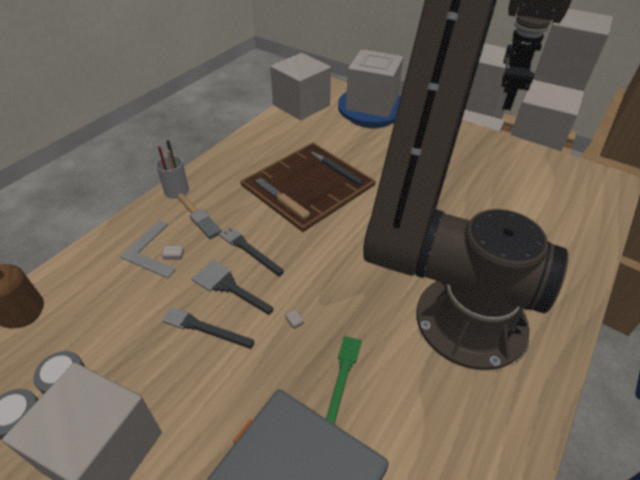

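```bash
python3 - <<'E'
from h import *
np.set_printoptions(suppress=True,precision=3)
for n in ("top","side","wrist"):
    i=camera_info(n);K=np.array(i["K"]);T=np.array(i["cam_to_world"]);print(n,K[0],T)
    for p in ([0,0,0],[179,-599,188],[179,-599,400]):
        c=np.linalg.inv(T)@np.r_[p,1]; q=K@c[:3]; print(p,q[:2]/q[2],q[2])
cv2.imwrite("pics/wrist0.png",read_camera("wrist"))
E
```

```text
top [622.995   0.    319.116] [[  -0.004   -0.998    0.056  300.457]
 [  -1.       0.005    0.009   12.622]
 [  -0.009   -0.056   -0.998 1594.841]
 [   0.       0.       0.       1.   ]]
[0, 0, 0] [330.204 382.053] 1575.4019652342613
[179, -599, 188] [598.526 316.283] 1392.5652618059482
[179, -599, 400] [647.618 325.82 ] 1180.9040348625804
side [468.175   0.    320.479] [[ -0.832  -0.405   0.378 -45.47 ]
 [ -0.554   0.594  -0.584 700.371]
 [  0.012  -0.695  -0.719 883.041]
 [  0.      0.      0.      1.   ]]
[0, 0, 0] [470.498 321.044] 1060.443186003237
[179, -599, 188] [503.552 109.496] 1342.6044231154742
[179, -599, 400] [527.974  34.601] 1190.2630622340898
wrist [382.097   0.    323.209] [[   0.286   -0.926   -0.248  248.575]
 [  -0.958   -0.276   -0.073 -577.598]
 [  -0.       0.259   -0.966  384.676]
 [   0.       0.       0.       1.   ]]
[0, 0, 0] [-287.272  219.22 ] 390.7877581539871
[179, -599, 188] [324.522 283.11 ] 208.80804302754902
[179, -599, 400] [ 381.721 7312.648] 4.017055906500559
```

View pics/wrist0.png

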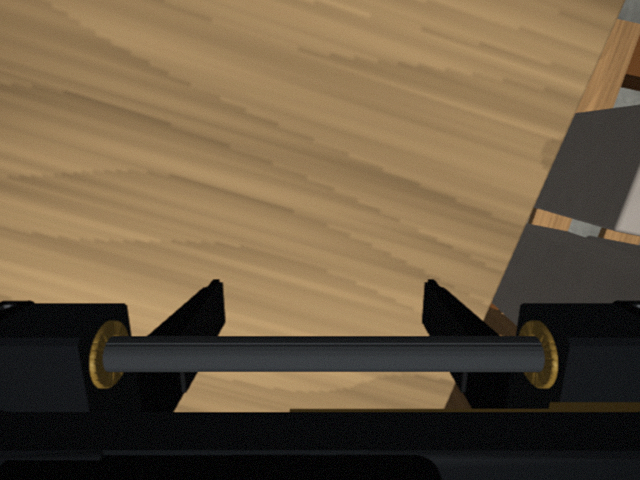

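Side view: the base is at (470,321), just where the calibration puts it. The top calibration therefore holds too: the disc at (330,405) is the base column and the arm reaches off to the right. The wrist view shows only bare table. Candidates in the top view are (185,165) left blade, (238,160) broad bolster, (288,135) toothed claw, (240,310) green look-alike and (287,105) brush. I'll confirm in crops.

```bash
python3 - <<'E'
from h import *
a=cv2.imread("pics/top0.png")
cv2.imwrite("pics/c1.png",cv2.resize(a[115:250,165:310],None,fx=4.4,fy=4.4,interpolation=cv2.INTER_CUBIC))
cv2.imwrite("pics/c2.png",cv2.resize(a[85:225,330:475],None,fx=4,fy=4,interpolation=cv2.INTER_CUBIC))
E
```

```text
(no output)
```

View pics/c1.png

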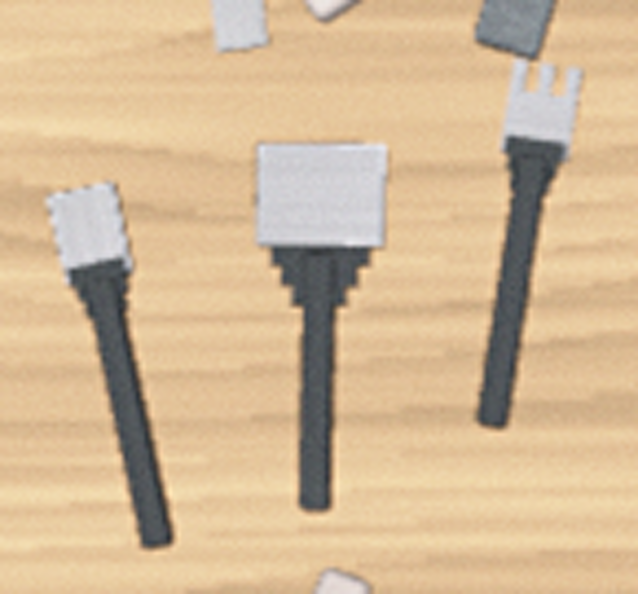

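View pics/c2.png

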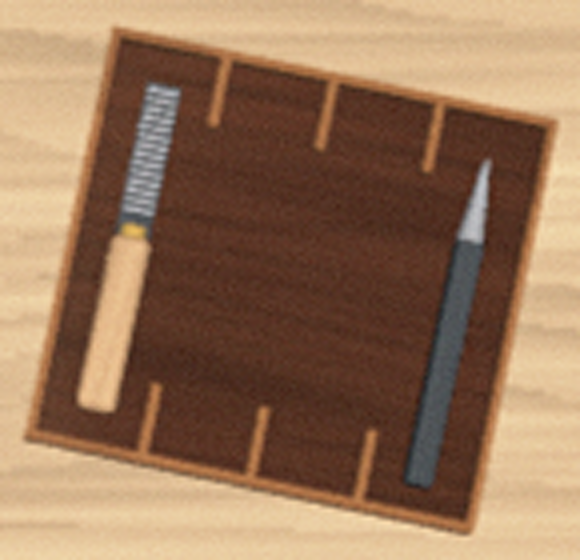

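The crops settle it. The claw has three teeth, tip (546,68) and butt (493,425) in crop 1. The flat has an unbroken 40 mm edge, mid (82,192) and butt (157,544). The bolster sits between them and the green look-alike is elsewhere. In the tray the rasp is in the left lane and the point in the right, so the claw goes in the right-middle lane and the flat in the left-middle. Tray corners in crop 2 are (116,30), (556,121), (471,532), (28,438).

```bash
python3 - <<'E'
from h import *
np.set_printoptions(suppress=True,precision=1)
i=camera_info("top")
f=lambda u,v,z:ray("top",165+(u+.5)/4.4-.5,115+(v+.5)/4.4-.5,z,i)
g=lambda u,v,z:ray("top",330+(u+.5)/4-.5,85+(v+.5)/4-.5,z,i)
for n,t,b in (("claw",(546,66),(493,427)),("flat",(82,190),(157,546)),("bol",(322,143),(314,512))):
    T=f(*t,13);B=f(*b,18);d=(T-B)[:2];L=np.linalg.norm(d)
    print(n,"tip",T,"butt",B,"L",L,"yaw",np.degrees(np.arctan2(d[1],d[0])),"centre",B[:2]+d/L*110, "5mm forward", )
C=np.array([g(*p,18) for p in ((116,30),(556,121),(471,532),(28,438))])
print(C,[np.linalg.norm(C[k]-C[k-1]) for k in range(4)])
c=C.mean(0)[:2];x=(C[0]+C[1]-C[2]-C[3])[:2];x/=np.linalg.norm(x);y=(C[0]+C[3]-C[1]-C[2])[:2];y/=np.linalg.norm(y)
print("tray",c,np.degrees(np.arctan2(x[1],x[0])),np.degrees(np.arctan2(y[1],y[0]))-90)
y=np.array([-x[1],x[0]])
print("rasp-side lane",c+35*y,"point-side",c-35*y)
s=state();print(s["eef_pos"],np.degrees(s["tcp_rot"]))
E
```

```text
claw tip [642.9 103.2  13. ] butt [431.4 133.8  18. ] L 213.7248321122018 yaw -8.254830818687129 centre [540.3 118. ] 5mm forward
flat tip [571.6 373.8  13. ] butt [363.6 327.7  18. ] L 213.06545409800174 yaw 12.490117112760755 centre [471.  351.5] 5mm forward
bol tip [598.4 233.9  13. ] butt [382.8 237.2  18. ] L 215.64492311934768 yaw -0.8776644815375425 centre [492.8 235.5] 5mm forward
[[ 737.9  -76.7   18. ]
 [ 677.  -357.2   18. ]
 [ 414.  -298.8   18. ]
 [ 475.3  -18.7   18. ]] [np.float64(268.8632757036645), np.float64(287.03338597493683), np.float64(269.37111071584405), np.float64(286.73153968728366)]
tray [ 576.1 -187.9] -12.488223950465786 -12.29667785567365
rasp-side lane [ 583.6 -153.7] point-side [ 568.5 -222.1]
[ 179.2 -598.6  187.8] [-180.    -0.    16.7]
```

All lengths agree: the chisels come out at about 214 mm (true 215) and the tray at 269 x 287 (true 272 x 292). I'll go above the claw at (540,118), yaw -8.3.

Emit:
move_arm:
  commands:
    - [[1.8,3.6,0],[0,0,-2.5],0.6]
    - [[1.8,3.6,0],[0,0,-2.5],0.6]
    - [[1.8,3.6,0],[0,0,-2.5],0.6]
    - [[1.8,3.6,0],[0,0,-2.5],0.6]
    - [[1.8,3.6,0],[0,0,-2.5],0.6]
    - [[1.8,3.6,0],[0,0,-2.5],0.6]
    - [[1.8,3.6,0],[0,0,-2.5],0.6]
    - [[1.8,3.6,0],[0,0,-2.5],0.6]
    - [[1.8,3.6,0],[0,0,-2.5],0.6]
    - [[1.8,3.6,0],[0,0,-2.5],0.6]

```text
t: 1.15
eef_pos: [359.6, -237.3, 188.3]
tcp_rot: [3.141, -0.0, -0.148]
ft_force: [0.2, -0.4, 0.2]
opening: 0.6
grip_force: 0.0
```

Emit:
move_arm:
  commands:
    - [[1.8,3.6,0],[0,0,0],0.6]
    - [[1.8,3.6,0],[0,0,0],0.6]
    - [[1.8,3.6,0],[0,0,0],0.6]
    - [[1.8,3.6,0],[0,0,0],0.6]
    - [[1.8,3.6,0],[0,0,0],0.6]
    - [[1.8,3.6,0],[0,0,0],0.6]
    - [[1.8,3.6,0],[0,0,0],0.6]
    - [[1.8,3.6,0],[0,0,0],0.6]
    - [[1.8,3.5,-2],[0,0,0],0.6]
    - [[1.8,3.4,-2],[0,0,0],0.6]

```text
t: 2.15
eef_pos: [539.9, 120.0, 148.0]
tcp_rot: [-3.141, -0.001, -0.145]
ft_force: [0.1, -0.6, -1.1]
opening: 0.602
grip_force: 0.0
```

Emit:
move_arm:
  commands:
    - [[0,0,0],[0,0,0],0.6]
    - [[0,0,0],[0,0,0],0.6]

```text
t: 2.35
eef_pos: [538.8, 118.7, 147.5]
tcp_rot: [3.141, 0.002, -0.144]
ft_force: [-0.5, -0.1, 0.4]
opening: 0.602
grip_force: 0.0
```

```bash
python3 - <<'E'
from h import *
np.set_printoptions(suppress=True,precision=1)
i=camera_info("wrist");cv2.imwrite("pics/w1.png",read_camera("wrist"))
np.save("w1.npy",{**i},allow_pickle=True)
s=state();print(s["t"],s["eef_pos"],np.degrees(s["tcp_rot"]),s["opening"])
K=np.array(i["K"]);T=np.array(i["cam_to_world"])
for p in ([540.3,118,18],[642.9,103.2,13]):
    c=np.linalg.inv(T)@np.r_[p,1]; q=K@c[:3]; print(p,q[:2]/q[2])
E
```

```text
2.4 [538.9 118.  148.2] [180.    0.   -8.3] 0.5976957884133051
[540.3, 118, 18] [323.8 229. ]
[642.9, 103.2, 13] [323.7 103.3]
```

View pics/w1.png

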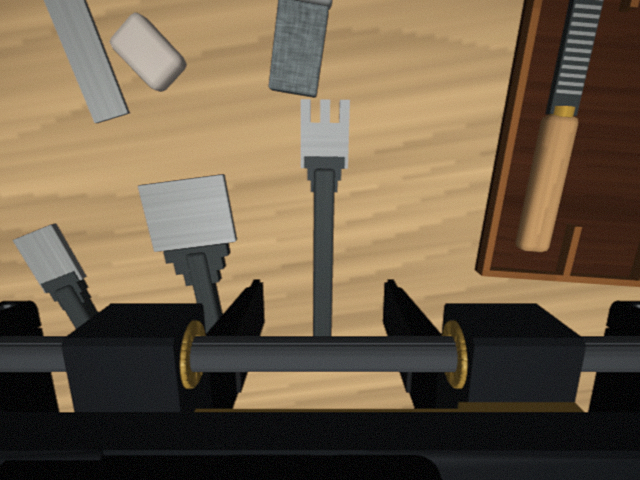

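The wrist view shows the claw's three teeth at (325,100) with the shaft at column 323, straight along the tool axis and within 2 mm of prediction. Descending and gripping.

Emit:
move_arm:
  commands:
    - [[0,0,-3],[0,0,0],0.6]
    - [[0,0,-3],[0,0,0],0.6]
    - [[0,0,-3],[0,0,0],0.6]
    - [[0,0,-2.5],[0,0,0],0.6]
    - [[0,0,-2],[0,0,0],0.6]
    - [[0,0,-0.8],[0,0,0],0.6]
    - [[0,0,0],[0,0,0],0.6]
    - [[0,0,0],[0,0,0],0.3]
    - [[0,0,0],[0,0,0],0]
    - [[0,0,0],[0,0,0],0]

```text
t: 3.4
eef_pos: [539.7, 118.2, 6.2]
tcp_rot: [-3.141, -0.001, -0.146]
ft_force: [-0.5, 0.5, -0.2]
opening: 0.402
grip_force: 0.0
```

Emit:
move_arm:
  commands:
    - [[0,0,0],[0,0,0],0]
    - [[0,0,0],[0,0,0],0]
    - [[0,0,0],[0,0,0],0]
    - [[0,0,0],[0,0,0],0]

```text
t: 3.8
eef_pos: [539.2, 118.2, 5.3]
tcp_rot: [3.141, 0.0, -0.145]
ft_force: [0.5, 0.2, 0.2]
opening: 0.068
grip_force: 0.0
```

The opening is 6.5 mm with no grip force, which is less than the 18 mm shaft. I'll look before going on.

```bash
python3 - <<'E'
from h import *
s=state();print(s["t"],s["eef_pos"],s["opening"],s["grip_force"],s["ft_force"])
w=read_camera("wrist");d=read_camera("side")
t=cv2.resize(d[190:310,190:350],(640,480),interpolation=cv2.INTER_CUBIC)
cv2.imwrite("pics/w2.png",cv2.resize(np.hstack([w,t]),(800,300)))
E
```

```text
3.8 [539.20900771 118.24818115   5.27319954] 0.06804927398945382 0.0 [0.54131936 0.16189625 0.20433057]
```

View pics/w2.png

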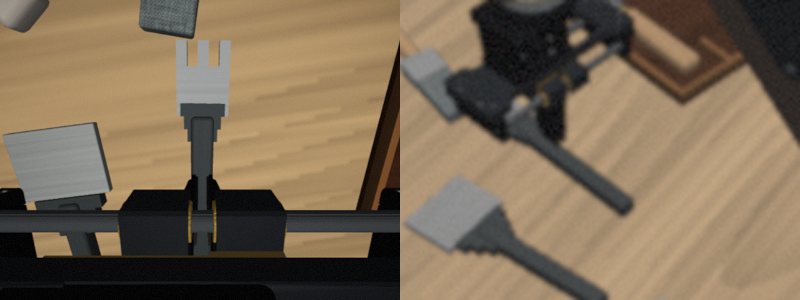

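The wrist and side views show the fingers straddling the shaft, with the chisel undisturbed. The opening may still be falling, so I'll keep closing.

Emit:
move_arm:
  commands:
    - [[0,0,0],[0,0,0],0]
    - [[0,0,0],[0,0,0],0]
    - [[0,0,0],[0,0,0],0]

```text
t: 4.2
eef_pos: [539.2, 118.2, 5.2]
tcp_rot: [3.141, 0.0, -0.146]
ft_force: [-0.3, -0.5, 0.8]
opening: 0.004
grip_force: 0.0
```

The fingers are fully shut with nothing held. I need an enlarged look at where the tips are relative to the shaft.

```bash
python3 - <<'E'
from h import *
w=read_camera("wrist");d=read_camera("side")
i=camera_info("side");K=np.array(i["K"]);T=np.array(i["cam_to_world"])
for p in ([539.2,118.2,5.2],[539.2,118.2,24.2],[540,118,18],[431.4,133.8,18],[431.4,133.8,0]):
    c=np.linalg.inv(T)@np.r_[p,1]; q=K@c[:3]; q=q[:2]/q[2]; print(p,q, (q-[215,190])*8)
a=cv2.resize(d[190:260,215:265],None,fx=8,fy=8,interpolation=cv2.INTER_CUBIC)
b=cv2.resize(w[200:430,230:420],(400,484)); b=cv2.convertScaleAbs(b,alpha=2); a=cv2.convertScaleAbs(a,alpha=1.6)
cv2.imwrite("pics/w3.png",np.hstack([a[:484],b]))
E
```

```text
[539.2, 118.2, 5.2] [251.95508642 252.61715553] [295.64069136 500.93724427]
[539.2, 118.2, 24.2] [251.25058296 247.49396516] [290.00466367 459.95172126]
[540, 118, 18] [251.28705997 249.00080716] [290.29647976 472.00645726]
[431.4, 133.8, 18] [281.95734641 271.39202918] [535.65877128 651.13623345]
[431.4, 133.8, 0] [282.30494293 276.17125669] [538.43954341 689.3700535 ]
```

View pics/w3.png

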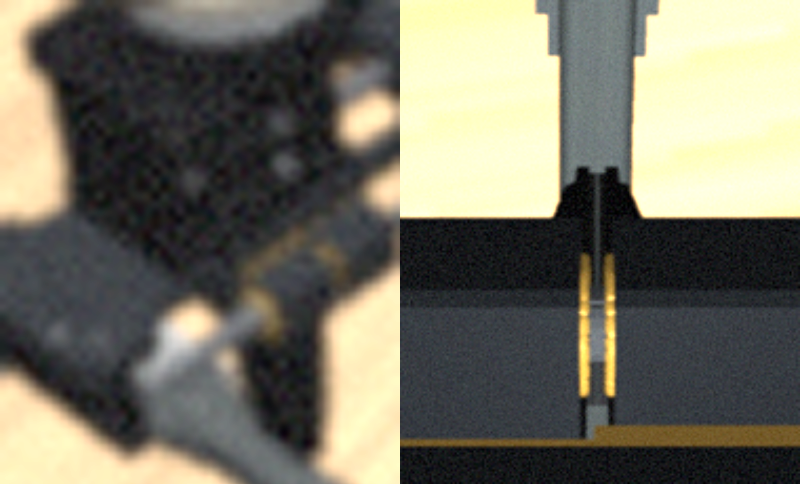

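The wrist crop shows the shut fingers lying over the shaft, tip at about pixel (324,281), not beside it. Checks:
- The open finger gap in the first wrist view was 203 px for 95 mm. That puts the tips about 179 mm from the camera, not the 209 mm expected for the TCP.
- The side view puts the tips at z of about 25.

So the real tips sit about 20–30 mm above the reported TCP. I'll reopen and feel downward in small steps, watching the force.

Emit:
move_arm:
  commands:
    - [[0,0,0.5],[0,0,0],0.6]
    - [[0,0,0],[0,0,0],0.6]
    - [[0,0,0],[0,0,0],0.6]
    - [[0,0,0],[0,0,0],0.6]
    - [[0,0,0],[0,0,0],0.6]
    - [[0,0,0],[0,0,0],0.6]
    - [[0,0,-0.5],[0,0,0],0.6]
    - [[0,0,-0.4],[0,0,0],0.6]
    - [[0,0,0],[0,0,0],0.6]

```text
t: 5.2
eef_pos: [538.8, 118.2, 0.5]
tcp_rot: [3.141, 0.001, -0.145]
ft_force: [-0.2, 0.6, 0.4]
opening: 0.598
grip_force: 0.0
```

Emit:
move_arm:
  commands:
    - [[0,0,-0.3],[0,0,0],0.6]
    - [[0,0,-0.3],[0,0,0],0.6]
    - [[0,0,0],[0,0,0],0.6]

```text
t: 5.5
eef_pos: [539.0, 118.2, -5.2]
tcp_rot: [3.141, 0.001, -0.145]
ft_force: [0.1, -0.3, -0.3]
opening: 0.596
grip_force: 0.0
```

Reported z is -5 with no contact, so the offset is confirmed. I'll keep feeling downward.

Emit:
move_arm:
  commands:
    - [[0,0,-0.3],[0,0,0],0.6]
    - [[0,0,-0.3],[0,0,0],0.6]
    - [[0,0,0],[0,0,0],0.6]

```text
t: 5.8
eef_pos: [539.0, 118.2, -11.1]
tcp_rot: [3.141, 0.001, -0.146]
ft_force: [0.1, 0.0, -0.2]
opening: 0.601
grip_force: 0.0
```

Emit:
move_arm:
  commands:
    - [[0,0,-0.2],[0,0,0],0.6]
    - [[0,0,-0.2],[0,0,0],0.6]
    - [[0,0,0],[0,0,0],0.6]

```text
t: 6.1
eef_pos: [539.1, 118.2, -15.0]
tcp_rot: [3.141, 0.0, -0.146]
ft_force: [-0.1, -0.3, -0.2]
opening: 0.602
grip_force: 0.0
```

Emit:
move_arm:
  commands:
    - [[0,0,-0.2],[0,0,0],0.6]
    - [[0,0,0],[0,0,0],0.6]

```text
t: 6.3
eef_pos: [539.1, 118.2, -16.9]
tcp_rot: [3.141, 0.0, -0.146]
ft_force: [0.9, -0.8, -1.4]
opening: 0.6
grip_force: 0.0
```

Emit:
move_arm:
  commands:
    - [[0,0,-0.2],[0,0,0],0.6]
    - [[0,0,0],[0,0,0],0.6]

```text
t: 6.5
eef_pos: [539.1, 118.2, -18.9]
tcp_rot: [3.141, 0.0, -0.146]
ft_force: [-0.2, -0.9, -0.9]
opening: 0.598
grip_force: 0.0
```

Emit:
move_arm:
  commands:
    - [[0,0,-0.2],[0,0,0],0.6]
    - [[0,0,0],[0,0,0],0.6]

```text
t: 6.7
eef_pos: [539.1, 118.2, -21.0]
tcp_rot: [3.141, 0.0, -0.146]
ft_force: [0.6, 0.4, 0.4]
opening: 0.6
grip_force: 0.0
```

Emit:
move_arm:
  commands:
    - [[0,0,-0.2],[0,0,0],0.6]
    - [[0,0,0],[0,0,0],0.6]

```text
t: 6.9
eef_pos: [539.2, 118.2, -22.9]
tcp_rot: [3.141, 0.0, -0.146]
ft_force: [0.6, -0.8, 0.2]
opening: 0.6
grip_force: 0.0
```

Emit:
move_arm:
  commands:
    - [[0,0,0],[0,0,0],0.3]
    - [[0,0,0],[0,0,0],0]
    - [[0,0,0],[0,0,0],0]
    - [[0,0,0],[0,0,0],0]
    - [[0,0,0],[0,0,0],0]
    - [[0,0,0],[0,0,0],0]
    - [[0,0,0],[0,0,0],0]

```text
t: 7.6
eef_pos: [539.3, 118.3, -22.7]
tcp_rot: [3.142, -0.0, -0.145]
ft_force: [0.1, 0.4, -0.1]
opening: 0.187
grip_force: 30.0
```

Gripped: opening 0.187 = 17.8 mm, force 30 N. Lifting, then carrying to the point-side middle lane (568,-222), yaw -12.4.

Emit:
move_arm:
  commands:
    - [[0,0,1],[0,0,0],0]
    - [[0,0,2],[0,0,0],0]
    - [[0,0,3],[0,0,0],0]
    - [[0,0,3],[0,0,0],0]
    - [[0,0,0],[0,0,0],0]
    - [[0,0,0],[0,0,0],0]

```text
t: 8.2
eef_pos: [539.1, 118.2, 67.5]
tcp_rot: [-3.142, -0.001, -0.146]
ft_force: [0.4, -0.1, -4.2]
opening: 0.187
grip_force: 30.0
```

Emit:
move_arm:
  commands:
    - [[0.3,-2,0],[0,0,-0.4],0]
    - [[0.3,-3.5,0],[0,0,-0.4],0]
    - [[0.3,-4,0],[0,0,-0.4],0]
    - [[0.3,-4,0],[0,0,-0.4],0]
    - [[0.3,-4,0],[0,0,-0.5],0]
    - [[0.3,-4,0],[0,0,-0.4],0]
    - [[0.3,-4,0],[0,0,-0.4],0]
    - [[0.3,-4,0],[0,0,-0.4],0]
    - [[0.3,-3,0],[0,0,-0.4],0]
    - [[0.2,-1.5,0],[0,0,-0.4],0]

```text
t: 9.2
eef_pos: [567.4, -223.9, 65.4]
tcp_rot: [-3.141, 0.002, -0.22]
ft_force: [-0.8, 0.3, -3.5]
opening: 0.186
grip_force: 30.0
```

Emit:
move_arm:
  commands:
    - [[0,0,0],[0,0,0],0]
    - [[0,0,0],[0,0,0],0]
    - [[0,0,0],[0,0,0],0]

```text
t: 9.5
eef_pos: [567.9, -220.3, 66.8]
tcp_rot: [-3.141, 0.001, -0.216]
ft_force: [-0.4, 0.7, -3.6]
opening: 0.188
grip_force: 30.0
```

```bash
python3 - <<'E'
from h import *
s=state();print(s["t"],s["eef_pos"],np.degrees(s["tcp_rot"]),s["grip_force"],s["ft_force"])
cv2.imwrite("pics/w4.png",read_camera("wrist"))
E
```

```text
9.5 [ 567.92619923 -220.31061007   66.8032752 ] [-1.79977776e+02  7.17271270e-02 -1.23680815e+01] 29.972640573978424 [-0.38833567  0.66836086 -3.63437698]
```

View pics/w4.png

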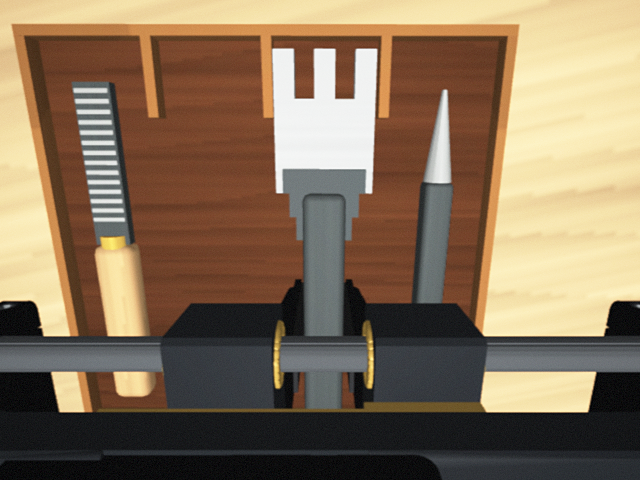

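The wrist view shows the claw centred at column 325 between the ribs at 267 and 385, parallel to the tray. The point is in the lane to its right and the rasp far left, so this is the correct lane. Lowering until contact, then releasing.

Emit:
move_arm:
  commands:
    - [[0,-0.1,-2],[0,0,0],0]
    - [[0,0,-2],[0,0,0],0]
    - [[0,0,-2],[0,0,0],0]
    - [[0,0,-1.4],[0,0,0],0]
    - [[0,0,-0.4],[0,0,0],0]
    - [[0,0,-0.3],[0,0,0],0]
    - [[0,0,0],[0,0,0],0]

```text
t: 10.25
eef_pos: [568.5, -222.7, -13.4]
tcp_rot: [3.141, -0.001, -0.217]
ft_force: [-0.3, 0.4, -3.5]
opening: 0.188
grip_force: 30.0
```

Emit:
move_arm:
  commands:
    - [[0,0,-0.1],[0,0,0],0]
    - [[0,0,0],[0,0,0],0]

```text
t: 10.45
eef_pos: [568.5, -222.9, -14.2]
tcp_rot: [3.141, -0.001, -0.217]
ft_force: [0.4, -0.5, -4.7]
opening: 0.188
grip_force: 30.0
```

Emit:
move_arm:
  commands:
    - [[0,0,-0.1],[0,0,0],0]
    - [[0,0,-0.1],[0,0,0],0]
    - [[0,0,0],[0,0,0],0]

```text
t: 10.75
eef_pos: [568.3, -222.8, -16.7]
tcp_rot: [3.141, -0.0, -0.217]
ft_force: [0.4, -0.9, -3.2]
opening: 0.186
grip_force: 30.0
```

Emit:
move_arm:
  commands:
    - [[0,0,-0.1],[0,0,0],0]
    - [[0,0,0],[0,0,0],0]

```text
t: 10.95
eef_pos: [568.3, -222.8, -16.7]
tcp_rot: [3.141, -0.0, -0.217]
ft_force: [-3.6, 2.2, 8.3]
opening: 0.186
grip_force: 30.0
```

Contact at z = -16.7, exactly as expected (+6.0). Releasing, raising and going to the flat chisel (471,351), yaw 12.5.

Emit:
move_arm:
  commands:
    - [[0,0,0],[0,0,0],0.45]
    - [[0,0,0],[0,0,0],0.45]
    - [[0,0,0],[0,0,0],0.45]
    - [[0,0,0],[0,0,0],0.45]
    - [[0,0,1],[0,0,0],0.45]
    - [[0,0,2],[0,0,0],0.45]
    - [[0,0,3],[0,0,0],0.45]
    - [[0,0,4],[0,0,0],0.45]
    - [[0,0,2],[0,0,0],0.5]
    - [[0,0,0],[0,0,0],0.6]

```text
t: 11.95
eef_pos: [569.5, -223.4, 106.0]
tcp_rot: [3.14, -0.006, -0.217]
ft_force: [0.5, -0.2, 1.1]
opening: 0.536
grip_force: 0.0
```

Emit:
move_arm:
  commands:
    - [[-0.6,3.6,0],[0,0,1.5],0.6]
    - [[-0.6,3.6,0],[0,0,1.5],0.6]
    - [[-0.6,3.6,0],[0,0,1.5],0.6]
    - [[-0.6,3.6,0],[0,0,1.5],0.6]
    - [[-0.6,3.6,0],[0,0,1.5],0.6]
    - [[-0.6,3.6,0],[0,0,1.5],0.6]
    - [[-0.6,3.6,0],[0,0,1.5],0.6]
    - [[-0.6,3.6,0],[0,0,1.5],0.6]
    - [[-0.6,3.6,0],[0,0,1.5],0.6]
    - [[-0.6,3.6,0],[0,0,1.5],0.6]

```text
t: 12.95
eef_pos: [507.4, 138.6, 101.7]
tcp_rot: [3.141, 0.001, 0.046]
ft_force: [0.1, 0.2, -0.3]
opening: 0.598
grip_force: 0.0
```

Emit:
move_arm:
  commands:
    - [[-0.6,3.6,0],[0,0,1.6],0.6]
    - [[-0.6,3.6,0],[0,0,1.6],0.6]
    - [[-0.6,3.6,0],[0,0,1.6],0.6]
    - [[-0.6,3.6,0],[0,0,1.6],0.6]
    - [[-0.6,3.6,0],[0,0,1.6],0.6]
    - [[-0.7,3.5,0],[0,0,1.6],0.6]
    - [[0,0,0],[0,0,0],0.6]
    - [[0,0,0],[0,0,0],0.6]

```text
t: 13.75
eef_pos: [470.5, 352.4, 101.5]
tcp_rot: [3.141, 0.001, 0.214]
ft_force: [-0.4, -0.6, 0.3]
opening: 0.602
grip_force: 0.0
```

```bash
python3 - <<'E'
from h import *
i=camera_info("wrist");s=state();print(s["t"],s["eef_pos"],np.degrees(s["tcp_rot"]),s["opening"])
w=read_camera("wrist");t=read_camera("top");cv2.imwrite("pics/w5raw.png",w)
K=np.array(i["K"]);T=np.array(i["cam_to_world"])
for p in ([471,351.5,18],[571.6,373.8,13]):
    c=np.linalg.inv(T)@np.r_[p,1]; q=K@c[:3]; print(p,q[:2]/q[2])
a=cv2.resize(t[85:225,330:475],None,fx=2.75,fy=2.75,interpolation=cv2.INTER_CUBIC)[:385]
b=cv2.resize(w,(400,300)); b=cv2.copyMakeBorder(b,0,85,0,0,cv2.BORDER_CONSTANT)
cv2.imwrite("pics/w5.png",np.hstack([b,a]))
E
```

```text
13.75 [470.46529359 352.44015585 101.47757103] [1.79963636e+02 7.64999496e-02 1.22402678e+01] 0.6017376870272334
[471, 351.5, 18] [324.81397168 243.64900238]
[571.6, 373.8, 13] [324.13685447  99.39204884]
```

View pics/w5.png

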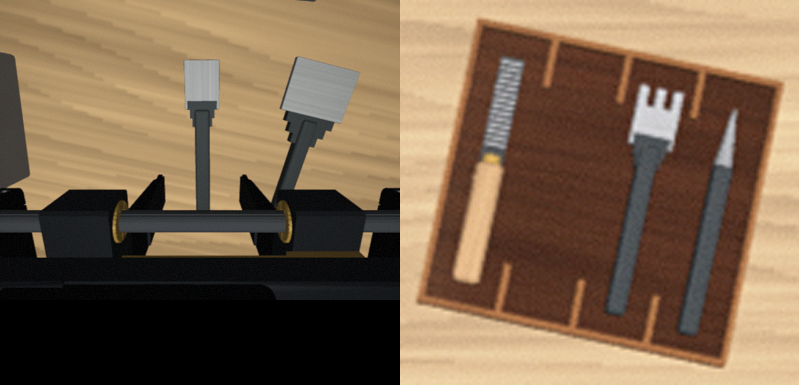

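The claw lies straight in its lane beside the point, with the ribs clear. The flat chisel's unbroken edge is at (323,97) in the full image, as predicted, and the shaft is in line with the tool. Descending to the proven grip height.

Emit:
move_arm:
  commands:
    - [[0,-0.1,-3],[0,0,0.2],0.6]
    - [[0,0,-3],[0,0,0],0.6]
    - [[0,0,-3],[0,0,0],0.6]
    - [[0,0,-2],[0,0,0],0.6]
    - [[0,0,-1],[0,0,0],0.6]
    - [[0,0,-0.4],[0,0,0],0.6]
    - [[0,0,0],[0,0,0],0.6]
    - [[0,0,0],[0,0,0],0.3]
    - [[0,0,0],[0,0,0],0]
    - [[0,0,0],[0,0,0],0]

```text
t: 14.85
eef_pos: [471.5, 351.4, -21.0]
tcp_rot: [-3.141, -0.001, 0.216]
ft_force: [-0.8, 0.3, 0.2]
opening: 0.404
grip_force: 0.0
```

Emit:
move_arm:
  commands:
    - [[0,0,0],[0,0,0],0]
    - [[0,0,0],[0,0,0],0]
    - [[0,0,0],[0,0,0],0]
    - [[0,0,0],[0,0,0],0]
    - [[0,0,0],[0,0,0],0]

```text
t: 15.35
eef_pos: [471.3, 351.4, -21.6]
tcp_rot: [-3.142, -0.0, 0.216]
ft_force: [-0.4, 1.5, 3.3]
opening: 0.186
grip_force: 30.0
```

Gripped. Lifting and carrying to the rasp-side middle lane (583.5,-153.7): shift (+11.2,-50.5) cm, turn -24.8 degrees.

Emit:
move_arm:
  commands:
    - [[0,0,1],[0,0,0],0]
    - [[0,0,2],[0,0,0],0]
    - [[0,0,3],[0,0,0],0]
    - [[0,0,3],[0,0,0],0]
    - [[0,0,0],[0,0,0],0]
    - [[0.3,-1.5,0],[0,0,-1],0]
    - [[0.6,-3,0],[0,0,-1.5],0]
    - [[0.8,-3.5,0],[0,0,-2],0]
    - [[0.8,-3.5,0],[0,0,-2],0]
    - [[0.8,-3.5,0],[0,0,-2],0]

```text
t: 16.35
eef_pos: [503.4, 198.9, 66.8]
tcp_rot: [3.141, 0.003, 0.065]
ft_force: [0.7, -0.2, -3.3]
opening: 0.184
grip_force: 30.0
```

Emit:
move_arm:
  commands:
    - [[0.8,-3.5,0],[0,0,-2],0]
    - [[0.8,-3.5,0],[0,0,-2],0]
    - [[0.8,-3.5,0],[0,0,-2],0]
    - [[0.8,-3.5,0],[0,0,-2],0]
    - [[0.8,-3.5,0],[0,0,-2],0]
    - [[0.8,-3.5,0],[0,0,-2],0]
    - [[0.8,-3.5,0],[0,0,-1.5],0]
    - [[0.8,-3.5,0],[0,0,-1],0]
    - [[0.7,-3,0],[0,0,-1],0]
    - [[0.5,-2,0],[0,0,-0.5],0]

```text
t: 17.35
eef_pos: [579.3, -131.2, 66.7]
tcp_rot: [3.142, 0.002, -0.215]
ft_force: [0.3, -0.7, -3.7]
opening: 0.185
grip_force: 30.0
```

Emit:
move_arm:
  commands:
    - [[0.3,-2,0],[0,0,-0.3],0]
    - [[0,0,0],[0,0,0],0]
    - [[0,0,0],[0,0,0],0]
    - [[0,0,0],[0,0,0],0]
    - [[0,0,0],[0,0,0],0]

```text
t: 17.85
eef_pos: [583.1, -147.8, 68.3]
tcp_rot: [3.142, 0.0, -0.216]
ft_force: [0.1, 0.5, -3.9]
opening: 0.188
grip_force: 30.0
```

Emit:
move_arm:
  commands:
    - [[0,-0.6,-2],[0,0,0],0]
    - [[0,0,-2],[0,0,0],0]
    - [[0,0,-2],[0,0,0],0]
    - [[0,0,-1.4],[0,0,0],0]
    - [[0,0,-0.4],[0,0,0],0]
    - [[0,0,-0.3],[0,0,0],0]
    - [[0,0,0],[0,0,0],0]

```text
t: 18.55
eef_pos: [583.5, -154.7, -12.4]
tcp_rot: [3.141, -0.0, -0.217]
ft_force: [0.3, -0.1, -3.7]
opening: 0.187
grip_force: 30.0
```

Emit:
move_arm:
  commands:
    - [[0,0,-0.1],[0,0,0],0]
    - [[0,0,-0.1],[0,0,0],0]
    - [[0,0,0],[0,0,0],0]

```text
t: 18.85
eef_pos: [583.3, -154.8, -14.4]
tcp_rot: [3.141, -0.0, -0.217]
ft_force: [-0.2, -0.4, -3.3]
opening: 0.187
grip_force: 30.0
```

Emit:
move_arm:
  commands:
    - [[0,0,-0.1],[0,0,0],0]
    - [[0,0,0],[0,0,0],0]

```text
t: 19.05
eef_pos: [583.4, -154.9, -15.6]
tcp_rot: [3.141, -0.0, -0.217]
ft_force: [-0.1, 0.3, -1.2]
opening: 0.186
grip_force: 30.0
```

Contact at -15.6, as expected. Releasing and raising.

Emit:
move_arm:
  commands:
    - [[0,0,0],[0,0,0],0.4]
    - [[0,0,0],[0,0,0],0.4]
    - [[0,0,0],[0,0,0],0.4]
    - [[0,0,0],[0,0,0],0.4]
    - [[0,0,1],[0,0,0],0.4]
    - [[0,0,2],[0,0,0],0.4]
    - [[0,0,3],[0,0,0],0.4]
    - [[0,0,4],[0,0,0],0.4]
    - [[0,0,3],[0,0,0],0.4]
    - [[0,0,0],[0,0,0],0.4]

```text
t: 20.05
eef_pos: [585.0, -155.4, 119.2]
tcp_rot: [3.14, -0.007, -0.217]
ft_force: [0.3, 0.4, 0.1]
opening: 0.399
grip_force: 0.0
```

Emit:
move_arm:
  commands:
    - [[0,4,0],[0,0,0],0.4]
    - [[0,4,0],[0,0,0],0.4]
    - [[0,4,0],[0,0,0],0.4]
    - [[0,4,0],[0,0,0],0.4]
    - [[0,4,0],[0,0,0],0.4]
    - [[0,4,0],[0,0,0],0.4]
    - [[0,4,0],[0,0,0],0.4]
    - [[0,4,0],[0,0,0],0.4]
    - [[0,0,0],[0,0,0],0.4]
    - [[0,0,0],[0,0,0],0.4]

```text
t: 21.05
eef_pos: [582.7, 165.8, 113.9]
tcp_rot: [3.141, 0.001, -0.215]
ft_force: [0.1, -0.5, -0.5]
opening: 0.398
grip_force: 0.0
```

```bash
python3 - <<'E'
from h import *
np.set_printoptions(suppress=True,precision=1)
t=read_camera("top");cv2.imwrite("pics/top9.png",t);i=camera_info("top")
s=state();print(s["t"],s["eef_pos"],s["ft_force"])
# dark shaft / bright blade blobs changed inside the tray vs. the first picture
d=cv2.absdiff(t,cv2.imread("pics/top0.png")).max(2)
m=np.zeros_like(d);m[90:220,335:472]=(d[90:220,335:472]>18)*255
n,l,st,ce=cv2.connectedComponentsWithStats(cv2.morphologyEx(m,cv2.MORPH_CLOSE,np.ones((3,3))))
c=np.array([576.1,-187.9]);a=np.radians(-12.4);R=np.array([[np.cos(a),np.sin(a)],[-np.sin(a),np.cos(a)]])
for k in range(1,n):
    if st[k,4]<30: continue
    r=cv2.minAreaRect(np.argwhere(l==k)[:,::-1].astype(np.float32))
    p=cv2.boxPoints(r);w=np.array([R@(ray("top",*q,22,i)[:2]-c) for q in p])
    print(st[k],"tray xy corners",w.round().tolist(),"mid",w.mean(0))
E
```

```text
21.1 [582.9 164.9 114. ] [ 0.4 -0.6 -0. ]
[378 110  29  85 883] tray xy corners [[-113.0, 57.0], [105.0, 56.0], [105.0, 11.0], [-113.0, 12.0]] mid [-4.1 34.1]
[404 115  30  87 912] tray xy corners [[-115.0, -12.0], [108.0, -13.0], [108.0, -58.0], [-115.0, -56.0]] mid [ -3.7 -34.9]
```

Both chisels are centred in their lanes (y +34 and -35 mm, in line with the tray), and nothing else in the tray changed. Handing in.

```bash
python3 -c "
from cell import env
print(env.job_done())"
```

```text
the job is handed in; nothing more can be done
None
```

The claw chisel lies beside the point and the flat chisel beside the rasp, each centred and straight in its lane within about 4 mm; the tray shows no other change, I never reached for the bolster, and the job is handed in (verdict not shown).

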